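# Walk the pump battery round onto its charging rail

### The arm

A 6-joint arm with a two-finger parallel gripper is mounted at the origin on the work surface. World frame = base frame: x ahead of the robot, y to its left, z up, the work surface at z = 0. Lengths are in m, angles in degrees, forces in N, time in s.
With the tool pointing down it reaches from about 0.35 to 0.875 m from the base axis. Payload 4.2 kg.
Tool frame: the origin (TCP) lies between the finger pads; the fingertips stand 17 mm ahead of it and the grasp point (between the pads) lies 2 mm behind it; z points along the fingers, y is the line along which they close (so a half turn about z gives the same grasp; the last joint's range is limited). The gripper opens to 87 mm and grips with 3 to 60 N. Pads are 19 mm wide; open, the fingers measure 117 mm over their backs; the gripper's body (75 mm by 190 mm) begins 51 mm behind the grasp point.
Start: joints at [-53.308, 22.042, 0.453, 0, -68.411, -14.817], TCP at [0.233, -0.58, 0.24] pointing down, gripper open.
Joint ranges: [-179.83, 179.83], [-69.29, 118.12], [-61.27, 80.66], [-181.25, 117.63], [-171.15, -9.14], [-177.46, 177.46]. Speed limits (degrees/s): [159.86, 159.86, 180, 180, 180, 180].

### API

Orientations are given as a 3x3 rotation matrix whose columns are the frame's x, y, z axes.
In Python, from station import sense, capture, r, masks_of gives the robot as it stands.
- The arm moves only by the tool apply_moves, never from a script. Its argument "steps" is a list that holds one entry, the list of rows, each a list of 7 numbers: the opening, from 0 (shut) to 1 (fully open), then the shift along the tool's x, y, z in mm, then the turn, a rotation vector about the tool's x, y, z in rad. A call has 1 to 12 rows; each row shifts and turns the commanded pose from where the row before left it, along the tool's axes as they then stand; what a row does not reach is not made up. A row lasts 1/8 s, in which the tool goes at most 62.5 mm and 10.7 degrees, less where a joint would pass 70% of its speed; a pose out of reach is approached as far as the arm can. A call with a gripper value outside its range is refused whole. The fingers move at their own pace and stop on an object; the grip force is fixed at half the most. Time passes only in rows, so rows that do not move let the fingers close. It gives the time, the measured TCP pose, the force and the opening at its end, in the units of the state.
- sense(): the state, without advancing time (a new reading comes with each control period).
- capture(name): name is "scene" or "side" or "wrist"; returns a dict with "color" (420x560x3 uint8, red, green, blue), "vfov" (degrees; the focal length in pixels is half the picture's height over the tangent of half this angle, whatever the lens; pixels are square), "cx", "cy" (the principal point, pixels), "T" (4x4, takes a point from camera to world coordinates). Camera axes: x right, y down, z forward; pixel columns grow to the right and rows downward; lengths in m; the calibration is good to about 2 mm. A picture is of the moment at which its call begins. There is no depth.
- r.finish_job(): hands the job in, once; it reports no verdict.
Trained networks look in a picture, given as the dict that the camera call returned (one of the last four; its "shot" number tells which), for a name from the list of things; names that differ only in an ending like _2 or _b are one class to them, and where a whole thing is asked for, a point or a joint stands for the part that bears it (a point fixed in the world has none). Each returns a list of dicts, best first, with "confidence" (0 to 1); they miss things now and then, are a little off and sometimes report something else, mostly with a low value. They report only what shows in the picture. A call takes as long as a camera call. They do not tell look-alikes from the thing itself.
- masks_of(picture, thing): "pixels" (420x560 bool, what is visible of it) and "box" ([left, top, width, height] in pixels, round what is visible of it).
The state is a dict: "time_s": time; "joints": joint angles; "joint_velocities": joint speeds; "effort": joint torques, N m; "tcp_pos": TCP position; "ee_rot": TCP orientation; "wrist_force": force on the tool from outside, world axes, zero at the start; "moment": the same for the moment, N m; "gripper_width": opening from 0.0 (shut) to 1.0 (fully open).
Only numpy, scipy, OpenCV 4.12 (cv2) and the standard library are available. Lean on these libraries where they do the work, as an engineer would, in place of code of your own. Each camera call takes 0.05 s, during which the arm holds its last target. There are 200 camera calls.

### The job

The heavy battery pack has been left askew in front of the charging rail. With the fingertips push it round by its corners, a little at a time, until the side with the brass contact plates faces the rail, then slide it home so that this side lies flat against the rail with its plates on the rail's two brass contacts. Have it about square to the rail before it touches, push steadily rather than knocking it, never lift or tip it, and leave the other things on the table where they are.

Things in the scene. Friction and masses are not known exactly. Their poses are not given: they have to be found in the camera images.
- pack: the battery pack: grey box, 100 x 150 x 60 mm (own x, y, z), upright sides, about 1.8 kg (sliding takes 6 to 16 N), too wide to grip, on four feet at x = +-38, y = +-62 mm. Origin: centre of underside, z up. Its contact side is its own +x side (150 mm long). Starts turned 40 to 86 degrees anticlockwise from square, centre 150 to 185 mm out from the rail's face, up to 60 mm to either side
- pack_contacts (a point): middle of the pack's contact side: 50 mm along the pack's +x from its origin, 30 mm up. That side has two brass plates 34 mm wide at y = -45 and +45 mm, lapped over the top edge so that they show from above; the strap and white gauge strip on top lie towards the opposite side
- rail: the charging rail, fixed: low aluminium bar 360 mm long (own y), 46 deep, 60 high, a grey power unit (220 x 75 x 56 mm high) behind it. Origin: on the table in the plane of the flat charging face, mid-length; own +x points into the bar, away from the robot, so the pack lies at negative x; z up. Pack home: same heading as the rail, pack origin at x = -50 mm, y = 0 in the rail's frame
- rail_contacts (a point): point midway between the rail's two brass sprung contacts, in the plane of the charging face, 30 mm above the table. The contacts are 10 mm wide, 20 to 42 mm above the table, at the rail's y = -45 and +45 mm; they stand 5 mm out of the face and give way flush into it (under 1.5 N each)
- syringe: bystander: clear 20 ml syringe lying along its own x, 120 mm long over plunger and tip, 32 mm wide, 19 mm high; origin on the table under the barrel
- clamp: bystander: steel tubing clamp (scissor shape) lying along its own x, 170 mm long, 95 mm wide over the finger rings, 12 mm high; origin under its pivot
- wye: bystander: clear plastic Y tubing connector, 75 x 52 x 17 mm; origin on the table under its fork
- pot: bystander: small clear sample pot with white lid, 40 mm across, 48 mm high; origin centre of its underside
- pump_head: bystander: clear cone-shaped pump head, 76 mm across with an outlet stub to 56 mm from the axis along its own x, 56 mm high; origin centre of its underside
- tape: bystander: roll of paper tape lying flat, 72 mm across, 22 mm high; origin centre of its underside
- manifold: bystander: row of three stopcocks lying along its own x, 100 x 30 x 31 mm; origin centre of its underside
There are look-alikes about, which are no part of the job. What is shaped like the pack but pink or red is not meant.

How it is judged (in metres and radians):
At the end, for the whole second after the job is handed in: the pack stands at rest with its contact side against the rail's face (gap under 3 mm), square to it within 2.3 degrees, its contact plates within 12 mm of the rail's contacts along the rail, and no other thing is more than 20 mm from where it was (x of pack_contacts in the frame of rail between -0.003 and 0.003 m and y of pack_contacts in the frame of rail between -0.012 and 0.012 m and angle between the x axis of pack and the x axis of rail, either way round below 0.04 rad and angle between pack's own z axis and vertical below 0.05 rad and height (world z) of pack below 0.006 m and linear speed of pack below 0.01 m/s and not (distance of syringe from where it was at the start of the episode above 0.02 m) and not (distance of clamp from where it was at the start of the episode above 0.02 m) and not (distance of wye from where it was at the start of the episode above 0.02 m) and not (distance of pot from where it was at the start of the episode above 0.02 m) and not (distance of pump_head from where it was at the start of the episode above 0.02 m) and not (distance of tape from where it was at the start of the episode above 0.02 m) and not (distance of manifold from where it was at the start of the episode above 0.02 m)); the robot touches nothing.
It fails at once if the pack was lifted or tipped (height (world z) of pack above 0.01 m or angle between pack's own z axis and vertical above 0.12 rad).
It fails at once if the pack touched the rail while more than 12 degrees out of square (contact force between pack and rail above 0.5 N and angle between the x axis of pack and the x axis of rail, either way round above 0.21 rad).
It fails at once if the pack was pushed with the arm or the gripper's body instead of the fingers (contact force between the arm and pack above 3 N).
It fails at once if the pack was knocked: it moved faster than 0.25 m/s (linear speed of pack above 0.25 m/s).
It fails at once if another thing on the table was moved more than 20 mm (distance of any of syringe, clamp, wye, pot, pump_head, tape, manifold from where it was at the start of the episode above 0.02 m).
It also fails if it takes over 72 s, if anything falls off the work surface, if the arm or the gripper's body presses on something with over 40 N, if the wrist force passes 120 N, or if a joint passes its speed limit or range.

## Working session

There is one attempt and no reset: what is moved stays moved. The work goes in short steps, Python scripts to look and compute and a tool call to move; the robot and the scene stay as the last step left them, time stands still between calls to the robot, and variables do not carry over. Pictures are saved under pics/ and viewed, on a budget of 10 in all, crops included, one or two more only if the job needs it, and the job is handed in when it is done.

Besides the shell and the picture viewer there is one more tool, called after ">>>" as a command line: name --argument value ..., lists and objects as JSON in quotes. apply_moves: Moves the arm, as the interface text tells. Its arguments: {"type":"object","properties":{"steps":{"type":"array","items":{"type":"array","items":{"type":"array","items":{"type":"number"}}}}},"required":["steps"]}

```bash
mkdir -p pics; ls; cat > h.py <<'E'
import numpy as np, cv2
from station import sense, capture, r, masks_of
def save(p,n,s=1,box=None):
    im=p["color"][:,:,::-1]
    if box: x,y,w,h=box; im=im[y:y+h,x:x+w]
    cv2.imwrite("pics/"+n,cv2.resize(im,None,fx=s,fy=s,interpolation=cv2.INTER_CUBIC))
def w(p,u,v,z):
    f=p["color"].shape[0]/2/np.tan(np.radians(p["vfov"])/2)
    d=p["T"][:3,:3]@np.array([(u-p["cx"])/f,(v-p["cy"])/f,1]);o=p["T"][:3,3]
    return o+d*(z-o[2])/d[2]
def px(p,X):
    f=p["color"].shape[0]/2/np.tan(np.radians(p["vfov"])/2)
    c=p["T"][:3,:3].T@(np.array(X)-p["T"][:3,3]); return np.array([p["cx"]+f*c[0]/c[2],p["cy"]+f*c[1]/c[2]])
E
python3 - <<'E'
from h import *
a=capture("scene");b=capture("side")
im=np.vstack([a["color"],b["color"]])
save(a,"s1.png",1.4);save(b,"d1.png",1.4)
for p in(a,b):
  print(p["vfov"],p["cx"],p["cy"],p["T"].round(3).tolist())
  for t in["pack","rail"]:
    for m in masks_of(p,t): print(t,m["confidence"],m["box"])
print(sense())
E
```

```text
pics
42.81733894874801 275.8095738977847 210.65757772023215 [[0.803, 0.41, -0.432, 1.052], [0.596, -0.563, 0.573, -0.731], [-0.009, -0.718, -0.696, 1.01], [0.0, 0.0, 0.0, 1.0]]
pack 0.68 [275.0, 93.0, 42.5, 49.3]
pack 0.66 [162.8, 231.6, 66.9, 71.7]
pack 0.59 [267.1, 195.0, 67.9, 62.7]
rail 0.7 [313.9, 201.0, 129.4, 121.9]
47.865339390753874 279.3165663552977 217.04054382803204 [[-0.722, -0.366, 0.587, -0.325], [-0.692, 0.355, -0.629, 0.89], [0.022, -0.86, -0.51, 0.737], [0.0, 0.0, 0.0, 1.0]]
pack 0.86 [233.3, 196.9, 57.6, 44.6]
pack 0.72 [318.3, 181.4, 54.9, 41.0]
pack 0.65 [192.8, 300.1, 59.9, 79.3]
rail 0.89 [160.4, 169.5, 105.5, 61.5]
{'time_s': 0.3, 'joints': array([-5.33063286e+01,  2.20592945e+01,  4.29273205e-01, -6.38435770e-03,
       -6.84105439e+01, -1.48159432e+01]), 'joint_velocities': array([ 0.01651045, -0.20162615,  0.24066683, -0.01937275, -0.00366006,
        0.10870238]), 'effort': array([ 4.29369020e-04, -3.90039968e+01,  1.87244868e+01,  4.21570525e+00,
        1.29984695e-02, -1.32018686e-04]), 'tcp_pos': array([ 0.23282814, -0.57981606,  0.239188  ]), 'ee_rot': array([[-9.27996447e-01, -3.72588887e-01, -3.39973005e-04],
       [-3.72589034e-01,  9.27996237e-01,  6.29610411e-04],
       [ 8.09078265e-05,  7.10946438e-04, -9.99999744e-01]]), 'wrist_force': array([-0.46052086, -0.14242814,  0.56557744]), 'moment': array([-0.02588006,  0.07152961, -0.01093157]), 'gripper_width': 0.995420056701826}
```

View pics/s1.png

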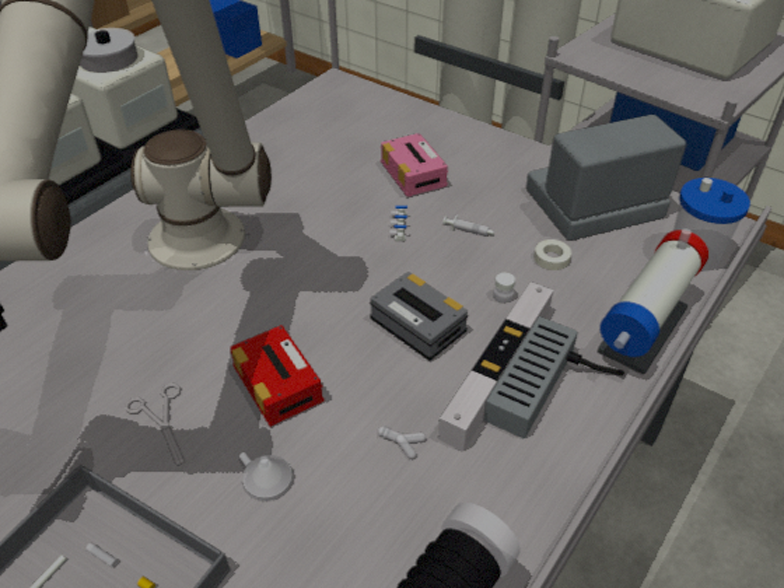

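View pics/d1.png

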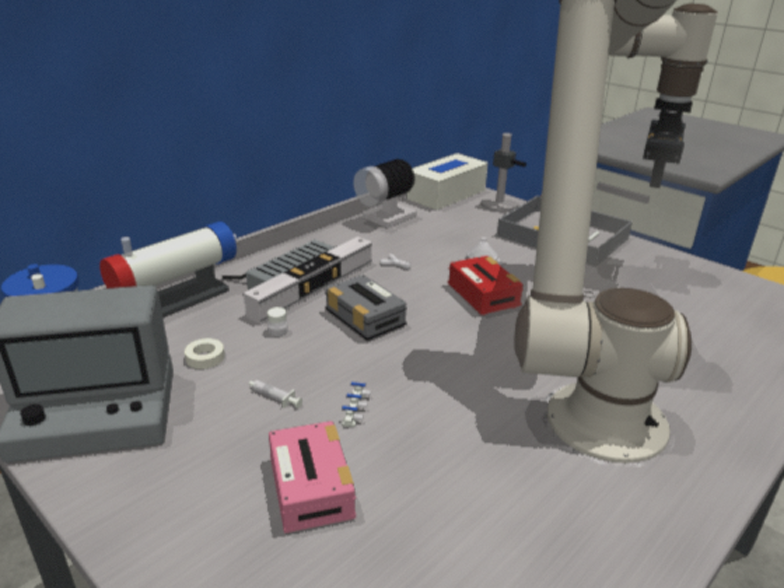

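The pack-shaped things are pink at (414,163), red at (277,373) and grey at (418,312) in the 1.4x scene picture. The grey one fits the description. Next I'll take a close crop and fit poses.

```bash
cat >> h.py <<'E'
from scipy.optimize import minimize
def box(x,y,a,lo,hi):
    R=np.array([[np.cos(a),-np.sin(a)],[np.sin(a),np.cos(a)]])
    return [np.r_[R@[X,Y]+[x,y],Z] for X in(lo[0],hi[0]) for Y in(lo[1],hi[1]) for Z in(lo[2],hi[2])]
def sil(p,pts,s=4):
    q=np.array([px(p,P) for P in pts]);h=cv2.convexHull(((q+.5)*s).astype(np.float32))
    m=np.zeros((420*s,560*s),np.uint8);cv2.fillConvexPoly(m,np.round(h).astype(int),1)
    return cv2.resize(m.astype(np.float32),(560,420),interpolation=cv2.INTER_AREA)
def packmask(p,guess):
    c=px(p,[*guess[:2],.03]);best=None
    for m in masks_of(p,"pack"):
        k=m["box"];d=np.hypot(k[0]+k[2]/2-c[0],k[1]+k[3]/2-c[1])
        if d<40 and (best is None or d<best[0]): best=(d,m["pixels"])
    return None if best is None else best[1].astype(np.float32)
def fit(ps,g,lo=(-.05,-.075,0.002),hi=(.05,.075,.06)):
    ms=[(p,packmask(p,g)) for p in ps];ms=[m for m in ms if m[1] is not None]
    def c(v): return sum(np.abs(sil(p,box(v[0],v[1],v[2],lo,hi))-m).sum()/m.sum() for p,m in ms)
    s=np.array([[0,0,0],[.03,0,0],[0,.03,0],[0,0,.3]])+g
    o=minimize(c,g,method="Nelder-Mead",options=dict(initial_simplex=s,xatol=1e-4,fatol=1e-4))
    return o.x,o.fun,len(ms)
E
python3 - <<'E'
from h import *
a=capture("scene");b=capture("side")
g0=w(a,299,223,.03);print(g0)
for y0 in (0.3,1.0,1.7,2.4):
    v,f,n=fit([a,b],np.array([g0[0],g0[1],y0]));print(v,np.degrees(v[2]),f,n)
save(a,"s2.png",4,(255,185,195,140))
save(b,"d2.png",4,(165,155,140,95))
E
```

```text
[0.51941743 0.07306618 0.03      ]
[0.51872119 0.06637651 1.390765  ] 79.68496488346933 0.11865399777889252 2
[0.52006924 0.06596899 1.39072186] 79.68249293757499 0.113094761967659 2
[0.51960163 0.06712296 1.39703342] 80.04411860360109 0.11301049590110779 2
[0.5192321  0.06680406 1.40783865] 80.66321260163335 0.11459803581237793 2
```

View pics/s2.png

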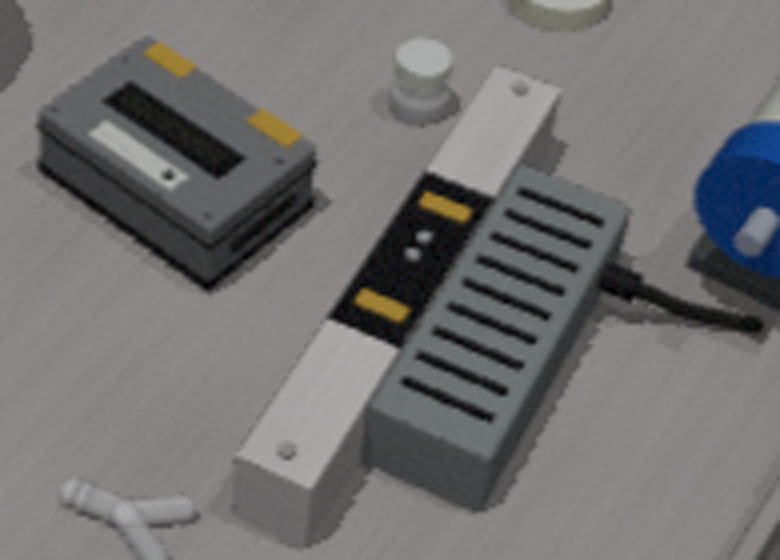

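View pics/d2.png

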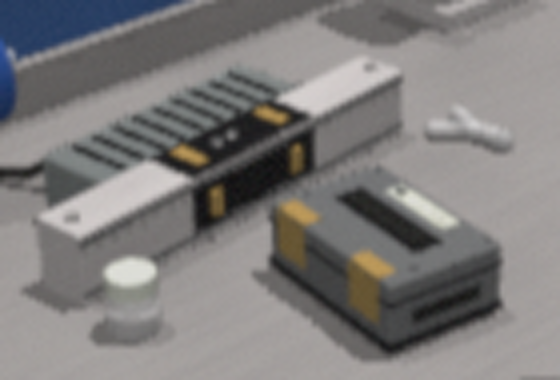

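```bash
python3 - <<'E'
from h import *
a=capture("scene");b=capture("side")
S=lambda u,v,z=.06:w(a,255+u/4-.4,185+v/4-.4,z)[:2]
D=lambda u,v,z=.06:w(b,165+u/4-.4,155+v/4-.4,z)[:2]
n,f=S(238,460),S(503,70);print("rail S",n,f,np.linalg.norm(f-n),(n+f)/2,"axis y deg-90",np.degrees(np.arctan2(*(f-n)[::-1]))-90)
print("back",S(310,487),S(560,92))
# black insert front corners and plates
print("insert",S(330,320),S(427,175),(S(330,320)+S(427,175))/2, "plates c",S(381,305),S(445,207),(S(381,305)+S(445,207))/2)
n,f=D(402,75),D(48,240);print("rail D",n,f,np.linalg.norm(f-n),(n+f)/2,np.degrees(np.arctan2(*(f-n)[::-1]))-90)
c=[S(*q) for q in[(148,40),(315,152),(210,238),(40,115)]]
for i in range(4): print("pack",c[i],np.linalg.norm(c[i]-c[i-1]))
m=sum(c)/4; e=(c[0]+c[1])/2-m; print(m,np.degrees(np.arctan2(e[1],e[0])), np.degrees(np.arctan2(*((c[0]-c[1]+c[3]-c[2])[::-1])))-90)
for t in["syringe","clamp","wye","pot","pump_head","tape","manifold"]:
  for k in masks_of(a,t)[:1]: x,y,W,H=k["box"];print(t,k["confidence"],w(a,x+W/2,y+H/2,.015))
E
```

```text
rail S [ 0.6953891  -0.12404983] [0.66229131 0.23422691] 0.35980229658275265 [0.67884021 0.05508854] axis y deg-90 5.278032536886485
back [ 0.73642012 -0.1160612 ] [0.7015524  0.23741678]
insert [ 0.68333692 -0.01037905] [0.67006517 0.12342726] [0.67670104 0.0565241 ] plates c [0.70119254 0.01665949] [0.69238809 0.10640823] [0.69679031 0.06153386]
rail D [ 0.68404206 -0.11650488] [0.66419829 0.25240213] 0.36944032812476724 [0.67412018 0.06794863] 3.079012516650778
pack [0.4603577 0.1229523] 0.09871332836096913
pack [0.60393159 0.09980816] 0.1454273453679016
pack [0.5917442  0.00168806] 0.09887409486538969
pack [0.44575593 0.0253249 ] 0.14788940246088417
[0.52544736 0.06244336] 82.20715617937438 80.82272415241971
syringe 0.58 [0.45022085 0.3524723  0.015     ]
clamp 0.86 [ 0.3051675  -0.37420352  0.015     ]
wye 0.72 [ 0.6525308 -0.1651963  0.015    ]
pot 0.86 [0.60026443 0.24321329 0.015     ]
tape 0.8 [0.62605326 0.38275271 0.015     ]
manifold 0.77 [0.31937596 0.27385292 0.015     ]
```

The crops confirm the grey pack: brass plates on its far-left long side, strap and gauge opposite. Its heading is about 80.5° at (0.523, 0.065). The rail's face is at about (0.678, 0.057) with a heading of about 5°. I'll plan to turn it clockwise with two opposite pushes, then slide it in.

```bash
cat >> h.py <<'E'
def plan(targets,start=None):
    """targets: (x,y,z,phi_deg,rows,opening); prints rows in tool axes from actual/start pose"""
    if start is None:
        s=sense();R=s["ee_rot"];cur=np.r_[s["tcp_pos"],np.degrees(np.arctan2(R[1,0],R[0,0]))]
    else: cur=np.array(start,float)
    out=[]
    for x,y,z,ph,n,o in targets:
        for i in range(n):
            t=np.array([x,y,z,ph],float);nx=cur+(t-cur)/(n-i)
            d=nx-cur;p=np.radians(cur[3]);e=np.array([np.cos(p),np.sin(p)]);f=np.array([np.sin(p),-np.cos(p)])
            row=[o,round(e@d[:2]*1e3,1),round(f@d[:2]*1e3,1),round(-d[2]*1e3,1),0,0,round(-np.radians(d[3]),3)]
            out.append(row)
            cur[:2]+=(e*row[1]+f*row[2])/1e3;cur[2]-=row[3]/1e3;cur[3]-=np.degrees(row[6])
    print(len(out),out,"end",cur.round(4).tolist())
E
python3 - <<'E'
from h import *
plan([(.50,.06,.30,-99.5,12,0)],start=(.233,-.58,.24,-158.13))
E
```

```text
12 [[0, np.float64(-40.5), np.float64(41.2), np.float64(-5.0), 0, 0, np.float64(-0.085)], [0, np.float64(-43.9), np.float64(37.6), np.float64(-5.0), 0, 0, np.float64(-0.085)], [0, np.float64(-46.9), np.float64(33.8), np.float64(-5.0), 0, 0, np.float64(-0.085)], [0, np.float64(-49.6), np.float64(29.7), np.float64(-5.0), 0, 0, np.float64(-0.085)], [0, np.float64(-51.9), np.float64(25.3), np.float64(-5.0), 0, 0, np.float64(-0.085)], [0, np.float64(-53.9), np.float64(20.8), np.float64(-5.0), 0, 0, np.float64(-0.085)], [0, np.float64(-55.5), np.float64(16.2), np.float64(-5.0), 0, 0, np.float64(-0.086)], [0, np.float64(-56.7), np.float64(11.4), np.float64(-5.0), 0, 0, np.float64(-0.085)], [0, np.float64(-57.4), np.float64(6.5), np.float64(-5.0), 0, 0, np.float64(-0.086)], [0, np.float64(-57.8), np.float64(1.5), np.float64(-5.0), 0, 0, np.float64(-0.085)], [0, np.float64(-57.7), np.float64(-3.3), np.float64(-5.0), 0, 0, np.float64(-0.086)], [0, np.float64(-57.1), np.float64(-8.3), np.float64(-5.0), 0, 0, np.float64(-0.085)]] end [0.5, 0.06, 0.3, -99.5164]
```

>>> apply_moves --steps '[[[0, -40, 41, -5, 0, 0, -0.085], [0, -44, 38, -5, 0, 0, -0.085], [0, -47, 34, -5, 0, 0, -0.085], [0, -50, 30, -5, 0, 0, -0.085], [0, -52, 25, -5, 0, 0, -0.085], [0, -54, 21, -5, 0, 0, -0.085], [0, -55, 16, -5, 0, 0, -0.086], [0, -57, 11, -5, 0, 0, -0.085], [0, -57, 6, -5, 0, 0, -0.086], [0, -58, 1, -5, 0, 0, -0.085], [0, -58, -3, -5, 0, 0, -0.086], [0, -57, -8, -5, 0, 0, -0.085]]]'

```text
time_s: 2.75
tcp_pos: [0.5007, 0.0621, 0.3001]
ee_rot: [[-0.162, -0.987, 0.001], [-0.987, 0.162, 0.0], [-0.0, -0.001, -1.0]]
wrist_force: [0.3, -0.6, 0.5]
gripper_width: 0.002
```

```bash
sed -i 's/    print(len(out),out,"end"/    print(len(out),str([[float(a) for a in q] for q in out]).replace(".0,",",").replace(" ",""),"end"/' h.py
python3 - <<'E'
from h import *
s=sense();print(s["time_s"],s["tcp_pos"],s["joints"].round(1),s["wrist_force"],s["gripper_width"])
p=capture("wrist");print(p["vfov"],p["T"].round(3).tolist())
save(p,"w1.png",1.4)
g=np.array([.523,.065,1.405])
print(fit([p],g))
E
```

```text
2.75 [0.50066289 0.06205565 0.30013196] [ 25.5   7.9 -10.2   0.  -71.9 -34.9] [ 0.29097125 -0.56962301  0.50335941] 0.0018470748141167176
60.79939177315079 [[-0.987, 0.154, 0.047, 0.488], [0.161, 0.946, 0.283, -0.015], [-0.001, 0.287, -0.958, 0.446], [0.0, 0.0, 0.0, 1.0]]
(array([0.52042216, 0.06594974, 1.4304024 ]), np.float64(0.02729436755180359), 1)
```

View pics/w1.png

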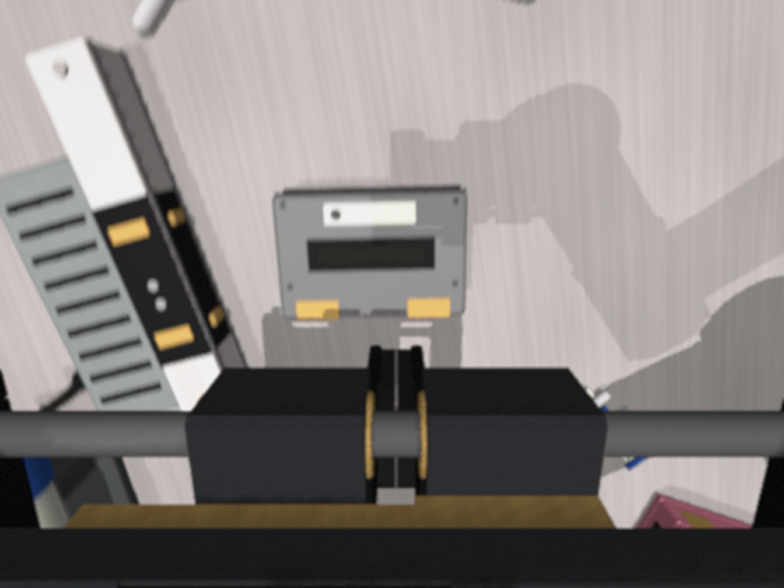

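```bash
python3 - <<'E'
from h import *
p=capture("wrist");W=lambda u,v,z=.06:w(p,u/1.4-.3,v/1.4-.3,z)[:2]
def rep(n,a,b,L):
    d=b-a;print(n,a.round(4),b.round(4),"len",np.linalg.norm(d).round(4),L,"mid",((a+b)/2).round(4),"head",round(np.degrees(np.arctan2(d[1],d[0]))-90,2))
rep("edge",W(88,38),W(213,352),0)
rep("insert",W(147,196),W(213,352),.13)
rep("plates",W(128,231),W(173,336),.09)
rep("contacts",W(178,217,.031),W(218,317,.031),.09)
c=[W(*q) for q in[(285,318),(275,195),(466,188),(464,316)]];print(np.array(c).round(4),np.mean(c,0))
rep("packx",(c[0]+c[3])/2,(c[1]+c[2])/2,.1)
rep("packy",(c[0]+c[1])/2,(c[2]+c[3])/2,.15)
E
```

```text
edge [ 0.6908 -0.1155] [0.6668 0.1283] len 0.245 0 mid [0.6788 0.0064] head 5.62
insert [ 0.6827 -0.0041] [0.6668 0.1283] len 0.1334 0.13 mid [0.6748 0.0621] head 6.85
plates [0.7053 0.0194] [0.6957 0.1093] len 0.0904 0.09 mid [0.7005 0.0643] head 6.11
contacts [0.6771 0.0172] [0.6671 0.1074] len 0.0908 0.09 mid [0.6721 0.0623] head 6.29
[[0.601  0.1085]
 [0.5866 0.0106]
 [0.4429 0.0284]
 [0.4567 0.1298]] [0.52177413 0.06931077]
packx [0.5288 0.1191] [0.5147 0.0195] len 0.1007 0.1 mid [0.5218 0.0693] head -188.05
packy [0.5938 0.0595] [0.4498 0.0791] len 0.1453 0.15 mid [0.5218 0.0693] head 82.27
```

```bash
cat >> h.py <<'E'
def P(C,th,q):
    a=np.radians(th);return np.array(C)+[np.cos(a)*q[0]-np.sin(a)*q[1],np.sin(a)*q[0]+np.cos(a)*q[1]]
def arc(C,th,q,cor,th1,n,off,z=.03,o=0):
    """finger fixed at q in pack frame while pack turns about pack-frame cor from th to th1; off=phi-theta"""
    K=P(C,th,cor);T=[]
    for t in np.linspace(th,th1,n+1)[1:]:
        C2=K-P((0,0),t,cor);x,y=P(C2,t,q);T.append((x,y,z,t+off,1,o))
    print("pred pack",C2.round(4),th1);return T
E
python3 - <<'E'
from h import *
C=(.521,.067);th=82
a=P(C,th,(.085,-.06));b=P(C,th,(.062,-.06));print(a,b)
plan([(*a,.12,-98,4,0),(*a,.03,-98,3,0),(*b,.03,-98,3,0)])
plan(arc(C,th,(.060,-.06),(0,.085),63,6,-180),start=(*b,.03,-98))
E
```

```text
[0.5922458 0.1428224] [0.58904482 0.12004623]
10 [[0,-23.5,-19.3,44.8,0,0,-0.006],[0,-23.4,-19.4,44.8,0,0,-0.006],[0,-23.4,-19.5,44.9,0,0,-0.005],[0,-23.2,-19.7,44.8,0,0,-0.006],[0,-0,-0,30,0,0,0.0],[0,-0,-0,30,0,0,0.0],[0,-0,-0,30,0,0,0.0],[0,7.7,0,0,0,0,0.0],[0,7.6,0,0,0,0,0.0],[0,7.7,0,0,0,0,0.0]] end [0.589, 0.12, 0.03, -97.9886]
pred pack [0.5126 0.0402] 63
6 [[0,10.1,-3.1,-0,0,0,0.055],[0,8.1,-3.1,-0,0,0,0.056],[0,8.1,-3.1,-0,0,0,0.055],[0,8.1,-3.1,-0,0,0,0.055],[0,8.1,-3.1,-0,0,0,0.055],[0,8.1,-3.1,-0,0,0,0.056]] end [0.5933, 0.0665, 0.03, -117.0222]
```

>>> apply_moves --steps '[[[0, -23.5, -19.3, 44.8, 0, 0, -0.006], [0, -23.4, -19.4, 44.8, 0, 0, -0.006], [0, -23.4, -19.5, 44.8, 0, 0, -0.005], [0, -23.2, -19.7, 44.8, 0, 0, -0.006], [0, 0, 0, 30, 0, 0, 0], [0, 0, 0, 30, 0, 0, 0], [0, 0, 0, 30, 0, 0, 0], [0, 8, 0, 0, 0, 0, 0], [0, 8, 0, 0, 0, 0, 0], [0, 7, 0, 0, 0, 0, 0]]]'

```text
time_s: 4.15
tcp_pos: [0.5894, 0.1169, 0.0321]
ee_rot: [[-0.143, -0.99, 0.003], [-0.99, 0.143, 0.002], [-0.002, -0.003, -1.0]]
wrist_force: [-1.0, 9.2, 4.2]
gripper_width: 0.002
```

>>> apply_moves --steps '[[[0, 10, -3, 0, 0, 0, 0.055], [0, 8, -3, 0, 0, 0, 0.055], [0, 8, -3, 0, 0, 0, 0.055], [0, 8, -3, 0, 0, 0, 0.055], [0, 8, -3, 0, 0, 0, 0.055], [0, 8, -3, 0, 0, 0, 0.055], [0, 0, 0, 0, 0, 0, 0]]]'

```text
time_s: 5.03
tcp_pos: [0.5955, 0.0655, 0.0323]
ee_rot: [[-0.456, -0.89, 0.008], [-0.89, 0.456, 0.003], [-0.007, -0.006, -1.0]]
wrist_force: [3.5, 2.4, -1.8]
gripper_width: 0.006
```

```bash
python3 - <<'E'
from h import *
a,b,c=capture("scene"),capture("side"),capture("wrist")
g=np.array([.5126,.04,1.1])
for ps in([a,b],[c],[a,b,c]):
  v,f,n=fit(ps,g);print(v[:2].round(4),np.degrees(v[2]).round(1),f.round(3),n)
E
```

```text
[0.5121 0.038 ] 59.9 0.273 2
[0.5122 0.0379] 62.3 0.043 1
[0.5123 0.0378] 60.6 0.316 3
```

```bash
python3 - <<'E'
from h import *
C=(.5122,.0379);th=62.3
s=sense()["tcp_pos"];a=np.radians(th);d=s[:2]-C;q=(d@[np.cos(a),np.sin(a)],d@[-np.sin(a),np.cos(a)]);print(q)
plan(arc(C,th,q,(0,.085),43,6,-179.4,z=.031))
E
```

```text
(np.float64(0.06317689076904721), np.float64(-0.06079394472148517))
pred pack [0.4949 0.0152] 43
6 [[0,8.3,-3.2,1.4,0,0,0.057],[0,8.3,-3.2,-0,0,0,0.056],[0,8.3,-3.3,-0,0,0,0.056],[0,8.4,-3.2,-0,0,0,0.056],[0,8.3,-3.2,-0,0,0,0.057],[0,8.3,-3.3,-0,0,0,0.056]] end [0.5826, 0.0138, 0.031, -136.4138]
```

>>> apply_moves --steps '[[[0, 8.5, -3, 0, 0, 0, 0.056], [0, 8.5, -3, 0, 0, 0, 0.056], [0, 8.5, -3, 0, 0, 0, 0.056], [0, 8.5, -3, 0, 0, 0, 0.056], [0, 8.5, -3, 0, 0, 0, 0.056], [0, 8.5, -3, 0, 0, 0, 0.056], [0, 0, 0, 0, 0, 0, 0], [0, -12, 0, 0, 0, 0, 0], [0, -10, 0, -40, 0, 0, 0], [0, 0, 0, -60, 0, 0, 0], [0, 0, 0, -60, 0, 0, 0], [0, -20, 0, -60, 0, 0, 0]]]'

```text
time_s: 6.98
tcp_pos: [0.6066, 0.0411, 0.2524]
ee_rot: [[-0.724, -0.69, -0.001], [-0.69, 0.724, -0.0], [0.001, 0.001, -1.0]]
wrist_force: [1.8, 0.1, -0.2]
gripper_width: 0.005
```

```bash
python3 - <<'E'
from h import *
c=capture("wrist")
v,f,n=fit([c],np.array([.495,.015,.75]));print(v[:2].round(4),np.degrees(v[2]).round(1),f.round(3),n)
C=v[:2];th=np.degrees(v[2]);fi=th-180
a=P(C,th,(-.085,.06));b=P(C,th,(-.064,.06))
plan([(*a,.13,fi,5,0),(*a,.03,fi,3,0),(*b,.03,fi,3,0)])
T=arc(C,th,(-.062,.06),(0,-.085),24,6,-180)
plan(T,start=(*b,.03,fi))
E
```

```text
[0.496  0.0158] 43.4 0.021 1
11 [[0,37.4,24.3,25.7,0,0,0.001],[0,37.4,24.2,25.7,0,0,0.001],[0,37.5,24.2,25.7,0,0,0.002],[0,37.5,24.1,25.8,0,0,0.001],[0,37.6,24.1,25.7,0,0,0.002],[0,-0,-0,33.3,0,0,-0.0],[0,-0,-0,33.4,0,0,-0.0],[0,-0,-0,33.3,0,0,-0.0],[0,-7,-0,0,0,0,-0.0],[0,-7,-0,0,0,0,-0.0],[0,-7,-0,0,0,0,-0.0]] end [0.4082, 0.0154, 0.03, -136.6374]
pred pack [0.5198 0.0316] 24
6 [[0,-10.3,3.3,-0,0,0,0.056],[0,-8.2,3.2,-0,0,0,0.057],[0,-8.3,3.3,-0,0,0,0.056],[0,-8.3,3.3,-0,0,0,0.057],[0,-8.3,3.2,-0,0,0,0.056],[0,-8.2,3.3,-0,0,0,0.056]] end [0.4387, 0.0612, 0.03, -155.9829]
```

>>> apply_moves --steps '[[[0, 37.5, 24.3, 25.7, 0, 0, 0.001], [0, 37.5, 24.2, 25.7, 0, 0, 0.001], [0, 37.5, 24.2, 25.7, 0, 0, 0.002], [0, 37.5, 24.1, 25.7, 0, 0, 0.001], [0, 37.5, 24.1, 25.7, 0, 0, 0.002], [0, 0, 0, 33, 0, 0, 0], [0, 0, 0, 33, 0, 0, 0], [0, 0, 0, 34, 0, 0, 0], [0, -7, 0, 0, 0, 0, 0], [0, -7, 0, 0, 0, 0, 0], [0, -7, 0, 0, 0, 0, 0]]]'

```text
time_s: 8.45
tcp_pos: [0.4053, 0.0154, 0.0224]
ee_rot: [[-0.728, -0.685, 0.003], [-0.685, 0.728, 0.001], [-0.003, -0.001, -1.0]]
wrist_force: [0.7, 0.1, 0.7]
gripper_width: 0.003
```

>>> apply_moves --steps '[[[0, -10, 3, 0, 0, 0, 0.056], [0, -8, 3, 0, 0, 0, 0.056], [0, -8, 3, 0, 0, 0, 0.056], [0, -8, 3, 0, 0, 0, 0.056], [0, -8, 3, 0, 0, 0, 0.056], [0, -8, 3, 0, 0, 0, 0.056], [0, 0, 0, 0, 0, 0, 0]]]'

```text
time_s: 9.32
tcp_pos: [0.423, 0.0527, 0.0204]
ee_rot: [[-0.915, -0.403, -0.022], [-0.403, 0.915, -0.01], [0.024, 0.0, -1.0]]
wrist_force: [-19.1, -3.4, 11.2]
gripper_width: -0.001
```

```bash
python3 - <<'E'
from h import *
a,b,c=capture("scene"),capture("side"),capture("wrist")
for ps in([a,b],[c]):
  try: v,f,n=fit(ps,np.array([.52,.032,.42]));print(v[:2].round(4),np.degrees(v[2]).round(1),f.round(3),n)
  except Exception as e: print(e)
save(c,"w2.png",1)
E
```

```text
[0.5103 0.0273] 31.2 1.495 2
[0.52  0.032] 24.1 0.0 0
```

```bash
python3 - <<'E'
from h import *
s=sense();print(s["time_s"],s["tcp_pos"],s["joints"].round(1),s["wrist_force"].round(1),s["effort"].round(1))
a=capture("scene");save(a,"s3.png",3,(190,130,230,190))
E
```

```text
9.625 [0.42325459 0.05286353 0.02033982] [ 29.   21.8 -40.9  -0.3 -28.6 -95. ] [-18.4  -3.4  13.8] [  0.6 -25.9  18.3   4.3   4.6  -0.2]
```

View pics/s3.png

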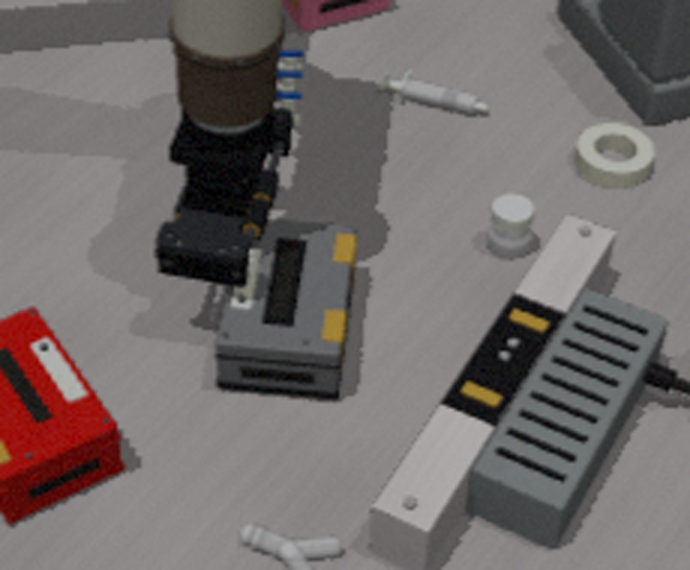

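>>> apply_moves --steps '[[[0, 20, 0, 0, 0, 0, 0], [0, 15, 0, -30, 0, 0, 0], [0, 0, 0, -55, 0, 0, 0], [0, -20, 0, -55, 0, 0, 0], [0, -45, 0, -40, 0, 0, 0], [0, -50, 0, -30, 0, 0, 0], [0, -50, 0, 0, 0, 0, 0], [0, -30, 0, 0, 0, 0, 0], [0, 0, 0, 0, 0, 0, 0]]]'

```text
time_s: 10.8
tcp_pos: [0.5816, 0.1241, 0.2314]
ee_rot: [[-0.914, -0.407, 0.001], [-0.407, 0.914, 0.0], [-0.001, 0.0, -1.0]]
wrist_force: [-0.8, -0.3, -0.5]
gripper_width: 0.007
```

```bash
python3 - <<'E'
from h import *
s=sense();print(s["tcp_pos"].round(4),s["joints"].round(1),s["wrist_force"].round(1))
c=capture("wrist")
v,f,n=fit([c],np.array([.51,.028,.53]));print(v[:2].round(4),np.degrees(v[2]).round(1),f.round(3),n)
C=v[:2];th=np.degrees(v[2]);fi=th-180
a=P(C,th,(-.085,.06));b=P(C,th,(-.064,.06))
plan([(*a,.14,fi,5,0),(*a,.035,fi,4,0),(*a,.035,fi,1,0)])
E
```

```text
[0.5816 0.1241 0.2314] [ 27.6  19.4  -4.7  -0.  -65.8 -93.6] [-0.8 -0.3 -0.5]
[0.5091 0.0272] 29.1 0.016 1
10 [[0,38.7,-1.3,18.3,0,0,-0.018],[0,38.8,-0.7,18.3,0,0,-0.018],[0,38.7,0,18.3,0,0,-0.018],[0,38.8,0.8,18.3,0,0,-0.018],[0,38.7,1.4,18.4,0,0,-0.017],[0,-0,0,26.2,0,0,-0.0],[0,-0,0,26.3,0,0,-0.0],[0,-0,0,26.2,0,0,-0.0],[0,-0,0,26.3,0,0,-0.0],[0,-0,0,-0,0,0,-0.0]] end [0.4056, 0.0383, 0.035, -150.9074]
```

>>> apply_moves --steps '[[[0, 38.7, -1, 18.3, 0, 0, -0.018], [0, 38.7, -1, 18.3, 0, 0, -0.018], [0, 38.7, 0, 18.3, 0, 0, -0.018], [0, 38.7, 1, 18.3, 0, 0, -0.018], [0, 38.7, 1, 18.3, 0, 0, -0.018], [0, 0, 0, 26, 0, 0, 0], [0, 0, 0, 26, 0, 0, 0], [0, 0, 0, 26, 0, 0, 0], [0, 0, 0, 26, 0, 0, 0], [0, 0, 0, 0, 0, 0, 0]]]'

```text
time_s: 12.15
tcp_pos: [0.4048, 0.0374, 0.0352]
ee_rot: [[-0.873, -0.487, -0.003], [-0.487, 0.873, -0.002], [0.003, 0.0, -1.0]]
wrist_force: [-0.7, 0.2, -0.1]
gripper_width: 0.004
```

```bash
python3 - <<'E'
from h import *
s=sense();print(s["tcp_pos"].round(4),s["joints"].round(1),s["wrist_force"].round(1))
C=(.5091,.0272);th=29.1
b=P(C,th,(-.064,.06))
plan([(*b,.035,th-180,3,0)]+arc(C,th,(-.060,.06),(0,-.085),15,5,-180,z=.035))
E
```

```text
[0.4048 0.0374 0.0352] [ 28.4  18.2 -43.8  -0.  -28.2 -89.3] [-0.7  0.2 -0.1]
pred pack [0.5284 0.035 ] 15
8 [[0,-7.4,0.1,0.1,0,0,0.0],[0,-7.4,0.1,0.1,0,0,0.0],[0,-7.4,0.2,0,0,0,0.001],[0,-11.2,2.7,0,0,0,0.049],[0,-7.2,2.8,0,0,0,0.049],[0,-7.2,2.8,0,0,0,0.049],[0,-7.2,2.8,0,0,0,0.05],[0,-7.2,2.8,0,0,0,0.049]] end [0.4549, 0.0775, 0.035, -165.0083]
```

>>> apply_moves --steps '[[[0, -7, 0, 0, 0, 0, 0], [0, -7, 0, 0, 0, 0, 0], [0, -8, 0, 0, 0, 0, 0], [0, -9, 3, 0, 0, 0, 0.049], [0, -8, 3, 0, 0, 0, 0.049], [0, -8, 3, 0, 0, 0, 0.049], [0, -8, 3, 0, 0, 0, 0.049], [0, -8, 3, 0, 0, 0, 0.049], [0, -6, 1, 0, 0, 0, 0], [0, 0, 0, 0, 0, 0, 0]]]'

```text
time_s: 13.4
tcp_pos: [0.4561, 0.0786, 0.034]
ee_rot: [[-0.966, -0.258, -0.014], [-0.257, 0.966, -0.006], [0.015, -0.002, -1.0]]
wrist_force: [-10.5, -1.7, 1.9]
gripper_width: 0.005
```

```bash
python3 - <<'E'
from h import *
s=sense();print(s["tcp_pos"].round(4),s["joints"].round(1),s["wrist_force"].round(1))
a,b,c=capture("scene"),capture("side"),capture("wrist")
for ps in([a,b],[c]):
  v,f,n=fit(ps,np.array([.525,.034,.29]));print(v[:2].round(4),np.degrees(v[2]).round(1),f.round(3),n)
E
```

```text
[0.4561 0.0786 0.034 ] [  29.9   22.6  -35.6   -0.2  -32.7 -104.8] [-10.5  -1.7   1.9]
[0.5282 0.0344] 14.4 2.769 2
[0.525 0.034] 16.6 0.0 0
```

>>> apply_moves --steps '[[[0, 15, 0, 0, 0, 0, 0], [0, 15, 0, -30, 0, 0, 0], [0, 0, 0, -55, 0, 0, 0], [1, -20, 0, -55, 0, 0, 0], [1, -45, 0, -40, 0, 0, 0], [1, -50, 0, -30, 0, 0, 0], [1, -50, 0, 0, 0, 0, 0], [1, 0, 0, 0, 0, 0, 0]]]'

```text
time_s: 14.7
tcp_pos: [0.5954, 0.1177, 0.2447]
ee_rot: [[-0.966, -0.26, 0.001], [-0.26, 0.966, 0.0], [-0.001, 0.0, -1.0]]
wrist_force: [-0.9, 0.1, -0.8]
gripper_width: 0.49
```

```bash
python3 - <<'E'
from h import *
s=sense();print(s["tcp_pos"].round(4),s["joints"].round(1),s["gripper_width"])
c=capture("wrist");save(c,"w3.png",1.4)
v,f,n=fit([c],np.array([.528,.035,.26]));print(v[:2].round(4),np.degrees(v[2]).round(1),f.round(3),n)
C=v[:2];th=np.degrees(v[2]);fi=th-180
d=C-[.6765,.062];a=np.radians(6);print("rail frame",d@[np.cos(a),np.sin(a)],d@[-np.sin(a),np.cos(a)])
a=P(C,th,(-.085,.0))
plan([(*a,.14,fi,5,1),(*a,.033,fi,4,1),(*a,.033,fi,1,1)])
E
```

```text
[0.5954 0.1177 0.2447] [  26.4   20.1   -1.8    0.   -68.1 -101.4] 0.4902172565313772
[0.5301 0.0336] 13.1 0.021 1
rail frame -0.14857402108229054 -0.01293371654615824
10 [[1,33.4,-12.2,21,0,0,0.007],[1,33.3,-12.4,21,0,0,0.007],[1,33.3,-12.7,21,0,0,0.007],[1,33.1,-12.9,21,0,0,0.007],[1,33.1,-13.1,21,0,0,0.008],[1,0,0,26.8,0,0,-0.0],[1,0,0,26.7,0,0,-0.0],[1,0,0,26.8,0,0,-0.0],[1,0,0,26.7,0,0,-0.0],[1,0,0,0,0,0,-0.0]] end [0.4473, 0.0144, 0.033, -166.9597]
```

View pics/w3.png

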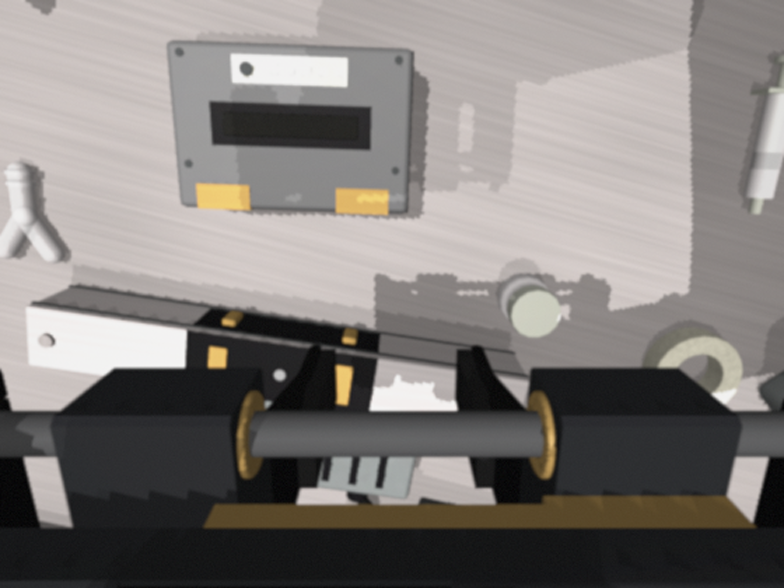

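>>> apply_moves --steps '[[[1, 33.3, -12.5, 21, 0, 0, 0.007], [1, 33.3, -12.5, 21, 0, 0, 0.007], [1, 33.3, -12.5, 21, 0, 0, 0.007], [1, 33.2, -13, 21, 0, 0, 0.007], [1, 33.1, -13, 21, 0, 0, 0.008], [1, 0, 0, 26.8, 0, 0, 0], [1, 0, 0, 26.8, 0, 0, 0], [1, 0, 0, 26.8, 0, 0, 0], [1, 0, 0, 26.6, 0, 0, 0], [1, 0, 0, 0, 0, 0, 0]]]'

```text
time_s: 16.05
tcp_pos: [0.4456, 0.0135, 0.033]
ee_rot: [[-0.974, -0.226, -0.003], [-0.226, 0.974, -0.001], [0.004, -0.001, -1.0]]
wrist_force: [-0.6, -0.5, 0.8]
gripper_width: 1.001
```

```bash
python3 - <<'E'
from h import *
p=capture("wrist")
s=sense();print(s["tcp_pos"].round(4),s["gripper_width"],s["wrist_force"].round(1))
C=np.array((.5301,.0336));th=13.1
b=P(C,th,(-.062,0));C2=P(C,th,(.065,0));e=P(C2,th,(-.062,0))
plan([(*b,.033,th-180,3,1),(*e,.033,th-180,8,1),(*e,.033,th-180,1,1)])
E
```

```text
[0.4469 0.0139 0.034 ] 0.9995543022710693 [-0.1 -0.1 -0.1]
12 [[1,-7.8,0.1,0.3,0,0,-0.0],[1,-7.9,0.1,0.4,0,0,-0.0],[1,-7.8,0.1,0.3,0,0,-0.0],[1,-8.1,0,0,0,0,-0.0],[1,-8.1,0,0,0,0,-0.0],[1,-8.1,0,0,0,0,-0.0],[1,-8.1,0,0,0,0,-0.0],[1,-8.2,0,0,0,0,-0.0],[1,-8.1,0,0,0,0,-0.0],[1,-8.2,0,0,0,0,-0.0],[1,-8.1,0,0,0,0,-0.0],[1,-0,0,0,0,0,-0.0]] end [0.533, 0.0343, 0.033, -166.9139]
```

>>> apply_moves --steps '[[[1, -8, 0, 0, 0, 0, 0], [1, -8, 0, 0, 0, 0, 0], [1, -8, 0, 0, 0, 0, 0], [1, -8, 0, 0, 0, 0, 0], [1, -8, 0, 0, 0, 0, 0], [1, -8, 0, 0, 0, 0, 0], [1, -8, 0, 0, 0, 0, 0], [1, -8, 0, 0, 0, 0, 0], [1, -8, 0, 0, 0, 0, 0], [1, -8, 0, 0, 0, 0, 0], [1, -8, 0, 0, 0, 0, 0], [1, 0, 0, 0, 0, 0, 0]]]'

```text
time_s: 17.6
tcp_pos: [0.5231, 0.0299, 0.0314]
ee_rot: [[-0.975, -0.221, -0.023], [-0.221, 0.975, -0.007], [0.024, -0.001, -1.0]]
wrist_force: [-16.6, -5.4, 7.7]
gripper_width: 1.002
```

>>> apply_moves --steps '[[[1, 20, 0, 0, 0, 0, 0], [1, 15, 0, -30, 0, 0, 0], [1, 0, 0, -55, 0, 0, 0], [1, 0, 0, -55, 0, 0, 0], [1, -45, 0, -50, 0, 0, 0], [1, -50, 0, -30, 0, 0, 0], [1, -50, 0, 0, 0, 0, 0], [1, 0, 0, 0, 0, 0, 0]]]'

```text
time_s: 18.6
tcp_pos: [0.6399, 0.0588, 0.2484]
ee_rot: [[-0.974, -0.225, -0.001], [-0.225, 0.974, -0.0], [0.001, 0.0, -1.0]]
wrist_force: [-0.6, 0.0, -1.0]
gripper_width: 0.999
```

```bash
python3 - <<'E'
from h import *
s=sense();print(s["tcp_pos"].round(4),s["joints"].round(1))
c=capture("wrist");save(c,"w4.png",1.4)
v,f,n=fit([c],np.array([.595,.047,.22]));print(v[:2].round(4),np.degrees(v[2]).round(1),f.round(3),n)
a,b=capture("scene"),capture("side")
v2,f,n=fit([a,b],np.array([.595,.047,.22]));print(v2[:2].round(4),np.degrees(v2[2]).round(1),f.round(3),n)
C=v[:2]
d=C-[.6765,.062];a=np.radians(6);print("rail frame",d@[np.cos(a),np.sin(a)],d@[-np.sin(a),np.cos(a)])
E
```

```text
[0.6399 0.0588 0.2484] [ 19.6  23.5   4.   -0.  -70.6 -96.6]
[0.5832 0.0439] 12.5 0.025 1
[0.5833 0.0442] 12.8 0.143 2
rail frame -0.0946980095913214 -0.008213864886106068
```

View pics/w4.png

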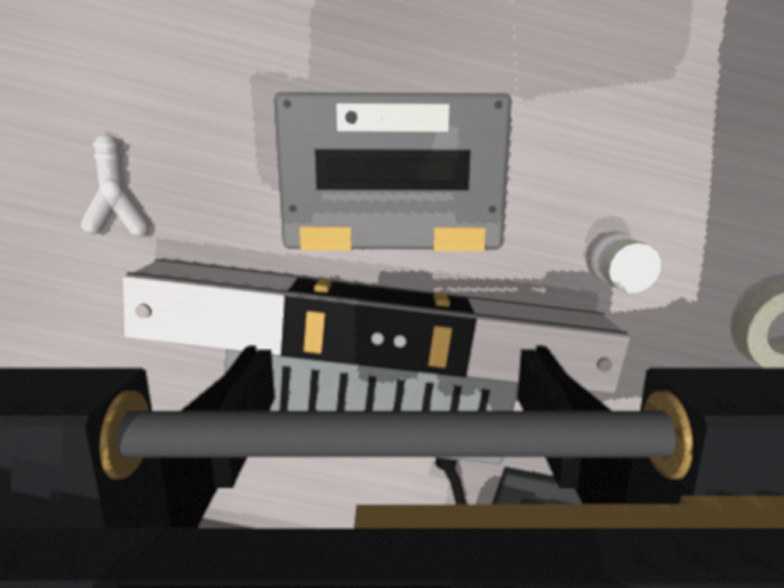

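```bash
python3 - <<'E'
from h import *
p=capture("wrist");W=lambda u,v,z=.06:w(p,u/1.4-.3,v/1.4-.3,z)[:2]
def rep(n,a,b,L):
    d=b-a;print(n,a.round(4),b.round(4),"len",np.linalg.norm(d).round(4),L,"mid",((a+b)/2).round(4),"head",round(np.degrees(np.arctan2(d[1],d[0]))-90,2))
rep("edge",W(125,279),W(627,332),.36)
rep("plates",W(314,332),W(440,347),.09)
rep("contacts",W(322,286,.031),W(442,299,.031),.09)
rep("packplates",W(325,250),W(460,251),.09)
rep("packfront",W(283,247),W(503,248),.15)
rep("packback",W(275,93),W(511,94),.15)
E
```

```text
edge [ 0.6909 -0.1218] [0.6491 0.232 ] len 0.3562 0.36 mid [0.67   0.0551] head 6.74
plates [0.6999 0.0132] [0.6907 0.1042] len 0.0914 0.09 mid [0.6953 0.0587] head 5.79
contacts [0.674 0.01 ] [0.6634 0.1012] len 0.0918 0.09 mid [0.6687 0.0556] head 6.63
packplates [0.6393 0.0097] [0.6191 0.0997] len 0.0923 0.09 mid [0.6292 0.0547] head 12.66
packfront [ 0.6437 -0.0185] [0.6104 0.1278] len 0.1501 0.15 mid [0.6271 0.0546] head 12.82
packback [ 0.548  -0.0394] [0.5151 0.1046] len 0.1478 0.15 mid [0.5316 0.0326] head 12.86
```

```bash
python3 - <<'E'
from h import *
C=np.array((.582,.0438));th=12.7;fi=th-180
a=P(C,th,(-.085,0));b=P(C,th,(-.064,0))
plan([(*a,.14,fi,5,1),(*a,.034,fi,4,1),(*b,.034,fi,3,1)])
T=arc(C,th,(-.058,0),(0,-.31),6.3,6,-180,z=.034,o=1)
plan(T,start=(*b,.034,fi))
E
```

```text
12 [[1,28.3,-0.2,22.2,0,0,0.001],[1,28.3,-0.2,22.1,0,0,0.001],[1,28.3,-0.2,22.2,0,0,0.001],[1,28.3,-0.3,22.1,0,0,0.002],[1,28.3,-0.3,22.2,0,0,0.001],[1,0,-0,26.5,0,0,0.0],[1,0,-0,26.5,0,0,0.0],[1,0,-0,26.5,0,0,0.0],[1,0,-0,26.5,0,0,0.0],[1,-7,-0,-0,0,0,0.0],[1,-7,-0,-0,0,0,0.0],[1,-7,-0,-0,0,0,0.0]] end [0.5196, 0.0297, 0.034, -167.2903]
pred pack [0.6161 0.0495] 6.3
6 [[1,-11.8,1,-0,0,0,0.019],[1,-5.8,1.1,-0,0,0,0.018],[1,-5.7,1,-0,0,0,0.019],[1,-5.8,1,-0,0,0,0.018],[1,-5.8,1,-0,0,0,0.019],[1,-5.8,1.1,-0,0,0,0.019]] end [0.5585, 0.0432, 0.034, -173.7171]
```

>>> apply_moves --steps '[[[1, 28.3, -0.2, 22, 0, 0, 0.001], [1, 28.3, -0.2, 22, 0, 0, 0.001], [1, 28.3, -0.2, 22, 0, 0, 0.001], [1, 28.3, -0.3, 22, 0, 0, 0.002], [1, 28.3, -0.3, 22, 0, 0, 0.001], [1, 0, 0, 26.5, 0, 0, 0], [1, 0, 0, 26.5, 0, 0, 0], [1, 0, 0, 26.5, 0, 0, 0], [1, 0, 0, 26.5, 0, 0, 0], [1, -7, 0, 0, 0, 0, 0], [1, -7, 0, 0, 0, 0, 0], [1, -7, 0, 0, 0, 0, 0]]]'

```text
time_s: 20.45
tcp_pos: [0.5219, 0.0304, 0.0356]
ee_rot: [[-0.975, -0.22, 0.003], [-0.22, 0.975, 0.001], [-0.003, 0.0, -1.0]]
wrist_force: [0.2, -1.0, -0.6]
gripper_width: 1.0
```

>>> apply_moves --steps '[[[1, -9, 1, 0, 0, 0, 0.019], [1, -6, 1, 0, 0, 0, 0.019], [1, -6, 1, 0, 0, 0, 0.019], [1, -6, 1, 0, 0, 0, 0.019], [1, -6, 1, 0, 0, 0, 0.019], [1, -6, 1, 0, 0, 0, 0.017], [1, -6, 0, 0, 0, 0, 0], [1, 0, 0, 0, 0, 0, 0]]]'

```text
time_s: 21.45
tcp_pos: [0.5521, 0.0397, 0.0331]
ee_rot: [[-0.994, -0.105, -0.025], [-0.105, 0.994, -0.007], [0.026, -0.004, -1.0]]
wrist_force: [-22.6, -3.4, 15.2]
gripper_width: 1.003
```

```bash
python3 - <<'E'
from h import *
s=sense();print(s["tcp_pos"].round(4),s["wrist_force"].round(1))
a,b=capture("scene"),capture("side")
v2,f,n=fit([a,b],np.array([.61,.049,.12]));print(v2[:2].round(4),np.degrees(v2[2]).round(1),f.round(3),n)
save(a,"s4.png",4,(280,185,160,140))
E
```

```text
[0.5521 0.0397 0.0331] [-22.6  -3.4  15.2]
[0.6144 0.0454] 7.9 0.995 1
```

View pics/s4.png

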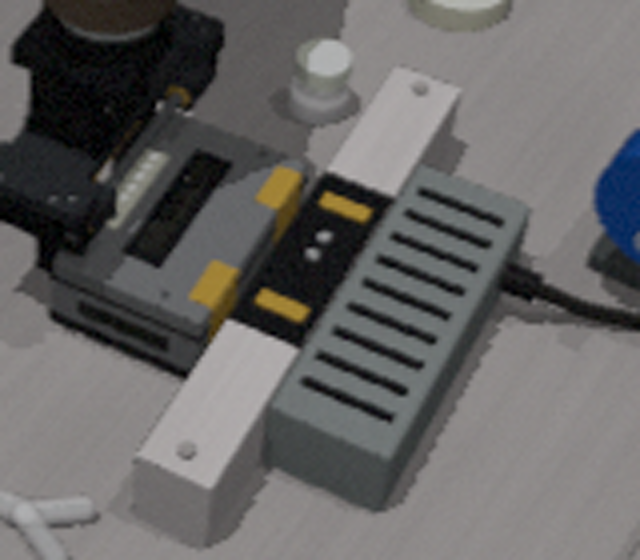

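>>> apply_moves --steps '[[[1, -4, 0, 0, 0, 0, 0], [1, -4, 0, 0, 0, 0, 0], [1, -4, 0, 0, 0, 0, 0], [1, -4, 0, 0, 0, 0, 0], [1, 0, 0, 0, 0, 0, 0], [1, 0, 0, 0, 0, 0, 0]]]'

```text
time_s: 22.4
tcp_pos: [0.5622, 0.0405, 0.0331]
ee_rot: [[-0.994, -0.105, -0.037], [-0.105, 0.994, -0.009], [0.038, -0.005, -0.999]]
wrist_force: [-34.8, -1.4, 26.0]
gripper_width: 1.004
```

>>> apply_moves --steps '[[[1, 15, 0, 0, 0, 0, 0], [1, 20, 0, 0, 0, 0, 0], [1, 15, 0, -20, 0, 0, 0], [1, 0, 0, -55, 0, 0, 0], [1, 0, 0, -55, 0, 0, 0], [1, -45, 0, -55, 0, 0, 0], [1, -50, 0, -30, 0, 0, 0], [1, -50, 0, 0, 0, 0, 0], [1, 0, 0, 0, 0, 0, 0]]]'

```text
time_s: 23.52
tcp_pos: [0.6709, 0.0553, 0.2412]
ee_rot: [[-0.994, -0.108, -0.0], [-0.108, 0.994, 0.0], [0.0, 0.0, -1.0]]
wrist_force: [-0.4, 0.1, -0.9]
gripper_width: 0.996
```

```bash
python3 - <<'E'
from h import *
c=capture("wrist")
save(c,"w5.png",2,(100,30,390,260))
g=np.array([.62,.05,.11])
v,f,n=fit([c],g);print(v[:2].round(4),np.degrees(v[2]).round(1),f.round(3),n)
print(sense()["tcp_pos"])
E
```

```text
[0.6234 0.0477] 6.2 0.03 1
[0.66829349 0.05489664 0.24192423]
```

View pics/w5.png

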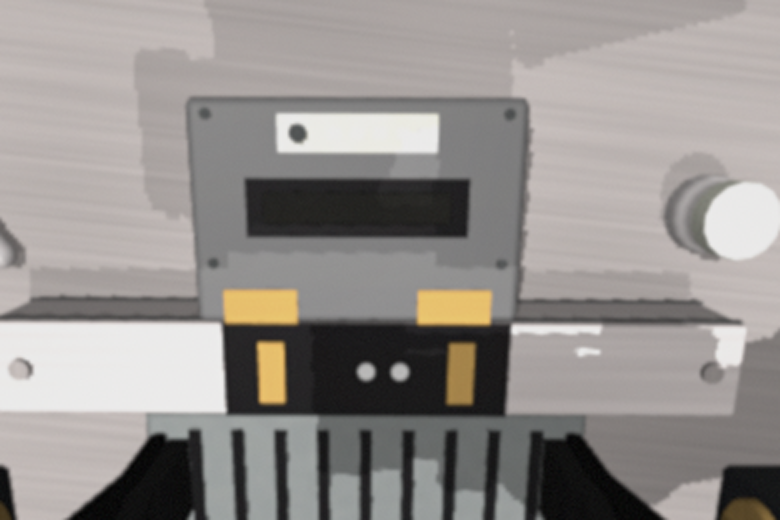

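The pack looks seated and parallel, with a lateral offset of about 4 mm. A gap over the black insert would be hard to see, so I'll check the brightness profile where the pack meets the white bar.

```bash
python3 - <<'E'
from h import *
c=capture("wrist")["color"].mean(2)
for cols in((203,209),(235,245),(315,340),(345,354),(357,362)): print(cols,c[182:200,cols[0]:cols[1]].mean(1).round().astype(int))
E
```

```text
(203, 209) [143 143 143 143 144 143 144 142 137 126 117 135 188 225 232 234 234 234]
(235, 245) [178 178 178 178 177 177 178 178 178 179 179 172 142  91  50  39  38  40]
(315, 340) [178 177 177 178 177 178 178 178 178 179 180 178 161 110  56  32  27  26]
(345, 354) [146 145 146 146 145 145 145 145 142 130 113 100  91  64  38  29  27  25]
(357, 362) [100  86  93 100 102 102 103 105 102  90  77  90 132 173 182 174 169 166]
```

The seam is about 1 px (roughly 1 mm) wide at most, and the same at both ends, so the pack is flat against the rail. Handing in.

```bash
python3 -c "
from station import sense,r
s=sense();print(s['time_s'],s['wrist_force'].round(1));print(r.finish_job())"
```

```text
23.675 [ 0.1  0.5 -0. ]
the job is handed in; nothing more can be done
None
```

The grey battery pack is home against the charging rail, and the job was handed in at 23.7 s; no verdict was reported. I turned it about 76° clockwise with closed-finger pushes at two opposite corners. I then slid it in with the open fingertips and squared it up on the way. It was within about 2° of square when it touched, going by the commanded tool angle and a rough camera fit.

**Last checks:**
- **Squareness:** the fitted heading was 6.2°, against a measured rail heading of 5.8–6.7°. The seam looks parallel.
- **Gap:** the seam between pack and bar was about 1 px (roughly 1 mm) at both ends. The closing push stalled at 35 N.
- **Contact plates:** they sit about 4 mm off the rail's contacts along the rail, within the 12 mm limit.
- **Arm:** clear of everything, with no force on the wrist.
- **Other things on the table:** in the last pictures the pot and wye looked unmoved. I did not re-measure them or the rest, but no push went near any of them.

**What disagreed:**
- One corner push fell short: the arm lagged about 18 mm behind its command and ran low, so I backed off and repeated it.
- The scene and side camera fits were poor while the gripper hid the pack, so I relied on the wrist camera.
- Rail position estimates differed by 3–9 mm between views, so I made the final judgement from pack and rail in a single wrist picture.

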